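# Load the bead chest and draw its lid shut

### The arm

A 7-joint arm with a two-finger parallel gripper is mounted at the origin on the work surface. World frame = base frame: x ahead of the robot, y to its left, z up, the work surface at z = 0. Lengths are in m, angles in rad, forces in N, time in s.
With the tool pointing down it reaches from about 0.425 to 0.925 m from the base axis. Payload 6.8 kg.
Tool frame: the origin (TCP) lies on the mounting face of the last link; the fingertips stand 173 mm ahead of it and the grasp point (between the pads) lies 155 mm ahead of it; z points along the fingers, y is the line along which they close (so a half turn about z gives the same grasp; the last joint's range is limited). The gripper opens to 85 mm and grips with 20 to 120 N. Pads are 22 mm wide; open, the fingers measure 114 mm over their backs; the gripper's body (76 mm by 85 mm) begins 54 mm behind the grasp point. The pads swing forward as they close: fully open they stand 13 mm farther back than shut.
Start: joints at [1.036, 0.477, 0.022, 1.555, -0.011, 1.109, -0.083], TCP at [0.279, -0.614, 0.405] pointing down, gripper open.
Joint ranges: [-2.96, 2.96], [-0.34, 2.1], [-1.41, 1.46], [0.24, 2.44], [-1.37, 4.51], [0.17, 1.92], [-2.96, 2.96]. Speed limits (rad/s): [2.39, 2.39, 3.14, 3.14, 3.14, 3.14, 3.14].

### API

Orientations are given as a unit quaternion [w, x, y, z].
In Python, from station import bot gives the robot as it stands. The module is installed in compiled form; this text tells all that it offers.
- The arm moves only by the shell command python3 -m pendant 'ROWS' [FORCE]. ROWS is JSON, a list of rows, each a list of 5 numbers: the finger opening in m, from 0 to 0.0854, then the shift along the tool's x, y, z in m, then the turn about the tool's z in degrees. In form: [[jaw, x, y, z, yaw], ...]. A call has 1 to 12 rows; each row shifts and turns the commanded pose from where the row before left it, along the tool's axes as they then stand; what a row does not reach is not made up. A row lasts 1/12 s, in which the tool goes at most 41.7 mm and 7.16 degrees, less where a joint would pass 70% of its speed; a pose out of reach is approached as far as the arm can. A call with a gripper value outside its range is refused whole. The fingers move at their own pace and stop on an object; FORCE is the grip in N (left out, the last holds). Time passes only in rows, so rows that do not move let the fingers close. It gives the time, the measured TCP pose, the force, the opening and the grip force at its end, in the units of the state.
- bot.get_obs(): the state, without advancing time (a new reading comes with each control period).
- bot.read_camera(name): name is "side" or "top"; returns (picture, depth): 420x560x3 uint8, blue, green, red; 420x560 float32, m along the optical axis (not along the pixel's ray), 0 where there is no reading.
- bot.camera_model(name): a dict with "intrinsics" (3x3 intrinsics, pixels), "R" (3x3) and "t" (3): a world point X has camera coordinates R X + t. Camera axes: x right, y down, z forward; pixel columns grow to the right and rows downward; lengths in m; the calibration is good to about 2 mm. A picture is of the moment at which its call begins. camera_model takes no time and is no camera call.
- bot.hand_in(): hands the job in; it is judged then, once.
Trained networks look in the newest picture that a camera, given by its name, has taken for a name from the list of things; names that differ only in an ending like _2 or _b are one class to them, and where a whole thing is asked for, a point or a joint stands for the part that bears it (a point fixed in the world has none). Each returns a list of dicts, best first, with "score" (0 to 1); they miss things now and then, are a little off and sometimes report something else, mostly with a low value. They report only what shows in the picture. A call takes as long as a camera call. They do not tell look-alikes from the thing itself.
- bot.boxes_of(name, camera): "at" ([column, row] in pixels, amid what is visible of it).
- bot.trace(name, camera): "mask" (420x560 bool, what is visible of it) and "at" ([column, row] in pixels, amid what is visible of it).
- bot.pinpoint(name, camera): "at" ([column, row] in pixels: a listed point, or the origin of a listed thing).
The state is a dict: "t": time; "q": joint angles; "joint_vel": joint speeds; "joint_torque": joint torques, N m; "eef_pos": TCP position; "tool_rot": TCP orientation; "contact_force": force on the tool from outside, world axes, zero at the start; "torque": the same for the moment, N m; "gripper_width": opening from 0.0 (shut) to 1.0 (fully open); "grasp_force": force on a finger pad.
Only numpy, scipy, OpenCV 4.12 (cv2) and the standard library are available. Lean on these libraries where they do the work, as an engineer would, in place of code of your own. Each camera call takes 0.05 s, during which the arm holds its last target. There are 200 camera calls.

### The job

Set the wide flat tin gently down, flat, in the empty front compartment of the wooden bead chest. Then close the chest: press on top of its thin sliding lid and draw it toward you until it is fully home against the front lip, pressing no harder than the lid can bear (it cracks at 25 N). Leave the other things on the bench as they are.

Things in the scene. Friction and masses are not known exactly. Their poses are not given: they have to be found in the camera images.
- chest: low wooden bead chest, fixed, 330 mm (its x) by 170 mm (its y), 51 mm high. Origin on the bench; x points from its front to its back, along the lid's travel. Front wall at x = -125 to -115 mm, with a lip that stops the lid. A fixed deck at x = 50 to 205 mm, top 56 mm high, covers the pocket the lid slides from. At the front: an empty compartment and, at its +y side, a narrow one full of beads
- well (a point): centre of the floor of the empty front compartment, 8 mm above the bench; the compartment is 75 mm along the chest's x by 117 mm along its y. Its two inner walls stand 25 mm above that floor, the outer two (front and -y side) 43 mm
- lid (a joint): travel in m of the chest's sliding lid along the chest's x: 0 = home against the front lip (hard stop), larger = open (to 0.115). Stays where left. Needs a pull of 3.5 N when wide open, rising evenly to 5 N at home. Finger friction on it is 0.5 or more, not known exactly. It does not give: the press rises by several N or more per mm. Press and pull together must stay below 25 N
- lid_front (a point): middle of the lid's front edge, on its top face; moves with the lid: the grooves climb to the front by about 2 deg, so it is some 40 mm above the bench when open, 45 mm at home. The lid is plywood, 5 mm thick, bare over 144 mm of width and from this edge back to the deck (50 mm when fully open). No handle, far end always under the deck: only friction from above moves it
- tin: the wide flat round metal tin, 46 mm diameter, 24 mm high, about 70 g; origin at the centre of its underside, z up
- tall_tin: bystander: tall round metal tin, 44 mm diameter, 55 mm high; origin at the centre of its underside
- small_tin: bystander: small round metal tin, 28 mm diameter, 18 mm high; origin at the centre of its underside
- spool: bystander: spool of wire, 40 mm diameter, 32 mm high, standing on the chest's deck; origin at the centre of its underside
- pliers: bystander: pliers lying flat, 140 mm long along their x, 12 mm high; origin under the pivot
- bowl: bystander: white bowl, 100 mm across, 45 mm high; origin at the centre of its underside
Things that resemble listed ones, but are neither listed nor needed, are in the scene too. What is shaped like the tin but red or turquoise is not meant.

How it is judged:
On the way, in this order (a step that is already met when the one before it is completed fails the run):
1. the flat tin stands in the empty front compartment, let go (x of tin in the frame of well between -0.018 and 0.018 m and y of tin in the frame of well between -0.037 and 0.037 m and z of tin in the frame of well between -0.004 and 0.004 m and angle between tin's own z axis and vertical below 0.1 rad and contact force between the fingers and tin below 0.1 N and linear speed of tin below 0.02 m/s), for 0.2 s.
2. the lid is drawn fully home (value of joint lid below 0.0025 m), for 0.2 s.
At the end, for the whole second after the job is handed in: the flat tin stands flat on the floor of the front compartment (origin within 4 mm of floor height, tilt under 0.1 rad), at rest and let go, and the lid is home (joint lid below 2.5 mm) (x of tin in the frame of well between -0.018 and 0.018 m and y of tin in the frame of well between -0.037 and 0.037 m and z of tin in the frame of well between -0.004 and 0.004 m and angle between tin's own z axis and vertical below 0.1 rad and value of joint lid below 0.0025 m and linear speed of tin below 0.02 m/s); the robot touches nothing.
It fails at once if the lid was loaded with more than 25 N (contact force between any of the fingers, the arm and lid above 25 N).
It fails at once if the tin was dropped in (faster than 0.5 m/s inside the compartment) (horizontal distance between tin and well below 0.04 m and z of tin in the frame of well below 0.03 m and linear speed of tin above 0.5 m/s).
It fails at once if a bystander was moved by more than 30 mm (distance of any of tall_tin, small_tin, spool, pliers, bowl from where it was at the start of the episode above 0.03 m).
It also fails if it takes over 64 s, if anything falls off the work surface, if the arm or the gripper's body presses on something with over 40 N, if the wrist force passes 120 N, or if a joint passes its speed limit or range.

## Working session

There is one attempt and no reset: what is moved stays moved. The work goes in short steps, Python scripts to look and compute and a shell command to move; the robot and the scene stay as the last step left them, time stands still between calls to the robot, and variables do not carry over. Pictures are saved under pics/ and viewed, at most 10 in all, crops included, and the job is handed in when it is done.

```bash
mkdir -p pics; cat > h.py <<'E'
import numpy as np, cv2
from station import bot
def world(cam,px,d):
    m=bot.camera_model(cam);K=np.array(m["intrinsics"]);R=np.array(m["R"]);t=np.array(m["t"])
    c=np.linalg.inv(K)@np.array([px[0],px[1],1.])*d
    return R.T@(c-t)
def atz(cam,px,z):
    m=bot.camera_model(cam);K=np.array(m["intrinsics"]);R=np.array(m["R"]);t=np.array(m["t"])
    r=R.T@np.linalg.inv(K)@np.array([px[0],px[1],1.]);o=-R.T@t
    return o+r*(z-o[2])/r[2]
def proj(cam,X):
    m=bot.camera_model(cam);c=np.array(m["R"])@X+np.array(m["t"]);p=np.array(m["intrinsics"])@c
    return p[:2]/p[2]
E
python3 - <<'E'
from h import *
np.set_printoptions(precision=3,suppress=True)
for c in("top","side"):
    im,d=bot.read_camera(c);cv2.imwrite(f"pics/{c}0.png",im);np.save(f"pics/{c}0.npy",d)
    m=bot.camera_model(c);print(c,-np.array(m["R"]).T@np.array(m["t"]),np.array(m["R"])[2])
    for n in("tin","chest","well","lid_front","spool","tall_tin","small_tin","pliers","bowl"):
        for r in bot.pinpoint(n,c)[:5]:
            a=r["at"];dd=d[int(a[1]),int(a[0])]
            print(c,n,round(r["score"],2),np.round(a,1),world(c,a,dd) if dd>0 else None)
o=bot.get_obs();print(o)
E
```

```text
top [ 0.459 -0.089  0.814] [ 0.096 -0.013 -0.995]
top tin 0.91 [357.  226.9] [ 0.496 -0.275  0.023]
top tin 0.87 [327.  255.8] [ 0.436 -0.212  0.024]
top tin 0.67 [286.9 279.4] [ 0.388 -0.13   0.023]
top chest 0.62 [208.5 185.5] [0.577 0.032 0.041]
top chest 0.5 [365.4 131.5] [ 0.705 -0.301  0.003]
top well 0.73 [208.8 218.1] [0.513 0.035 0.007]
top lid_front 0.63 [196.5 188.5] [0.571 0.056 0.042]
top spool 0.98 [187.8 105. ] [0.729 0.069 0.087]
top tall_tin 0.61 [341.2 320.9] [ 0.303 -0.242  0.012]
top tall_tin 0.57 [344.2 190.3] [ 0.569 -0.244  0.048]
top small_tin 0.74 [395.9 242.6] [ 0.464 -0.357  0.017]
top small_tin 0.62 [341.8 322.5] [ 0.3   -0.244  0.012]
top small_tin 0.61 [364.2 135.6] [ 0.696 -0.298  0.002]
top small_tin 0.5 [341.5 187.6] [ 0.575 -0.239  0.045]
top pliers 0.83 [343.8 322.5] [ 0.3   -0.248  0.013]
top bowl 0.95 [367.2 133.4] [ 0.7   -0.304  0.006]
side [0.392 0.556 0.791] [ 0.129 -0.677 -0.725]
side tin 0.89 [310.9 178.5] [ 0.491 -0.261  0.016]
side tin 0.63 [333.  202.9] [ 0.435 -0.194  0.021]
side tin 0.61 [349.7 240.2] [ 0.39  -0.107  0.016]
side tin 0.3
[... 401 characters left out ...]
side small_tin 0.46 [328.1 156.5] [ 0.466 -0.346  0.01 ]
side pliers 0.66 [399.3 203.6] [ 0.3   -0.241  0.   ]
side bowl 0.74 [226.5 161.6] [ 0.673 -0.251  0.038]
side bowl 0.67 [131.6 274.7] [0.739 0.089 0.069]
{'t': 1.0, 'q': array([ 1.036,  0.477,  0.022,  1.555, -0.011,  1.109, -0.083]), 'joint_vel': array([-0.   , -0.001, -0.002, -0.001, -0.001,  0.001,  0.001]), 'joint_torque': array([  0.   , -59.633,   1.607, -28.155,   0.012,   0.001,   0.   ]), 'eef_pos': array([ 0.279, -0.614,  0.405]), 'tool_rot': array([0.   , 0.977, 0.212, 0.   ]), 'contact_force': array([-0.126, -0.166,  0.473]), 'torque': array([ 0.026,  0.   , -0.001]), 'grasp_force': 0.0, 'gripper_width': 0.999023089124803}
```

View pics/top0.png

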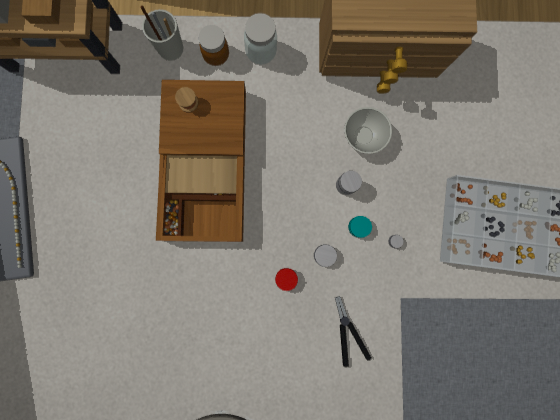

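```bash
python3 - <<'E'
import cv2
im=cv2.imread("pics/top0.png")[160:340,250:430]
cv2.imwrite("pics/crop.png",cv2.resize(im,None,fx=3.3,fy=3.3,interpolation=2))
E
```

```text
(no output)
```

View pics/crop.png

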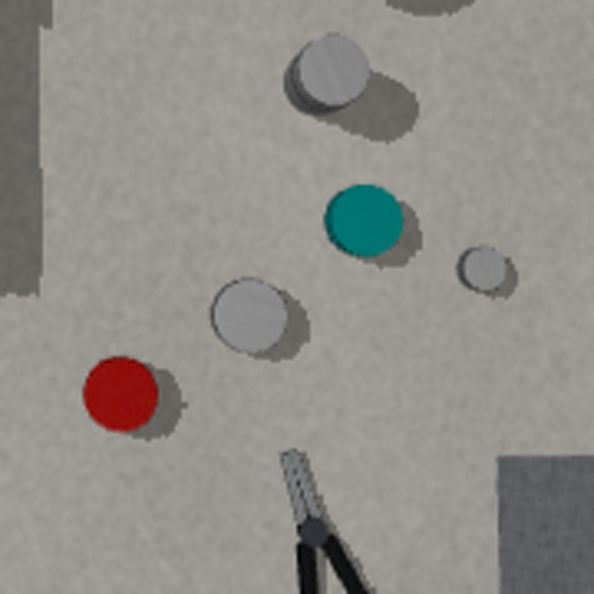

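Candidates for the tin: turquoise (360,227) and red (287,279) are excluded by colour. Grey tall (349,182) and grey small (397,242) are bystanders. The plain flat metal one at (326,256) has the right size, so I choose it. The chest's front faces the robot: well at (209,218), lid edge at about (200,193), beads on the left.

```bash
python3 - <<'E'
from h import *
np.set_printoptions(precision=4,suppress=True)
d=np.load("pics/top0.npy")
m=bot.camera_model("top");K=np.array(m["intrinsics"]);R=np.array(m["R"]);t=np.array(m["t"])
v,u=np.mgrid[:420,:560];P=np.linalg.inv(K)@np.stack([u.ravel(),v.ravel(),np.ones(u.size)])*d.ravel()
W=(R.T@(P-t[:,None])).T.reshape(420,560,3)
np.save("pics/W.npy",W)
def reg(c0,c1,r0,r1): return W[r0:r1,c0:c1].reshape(-1,3)
p=reg(308,345,238,275);p=p[(p[:,2]>.017)&(p[:,2]<.03)]
print("tin",len(p),cv2.minEnclosingCircle(p[:,:2].astype(np.float32)),p.mean(0))
p=reg(145,260,70,255);p=p[(p[:,2]>.045)&(p[:,2]<.062)]
b=cv2.minAreaRect((p[:,:2]*1000).astype(np.float32));print("chest",b);print(cv2.boxPoints(b))
# profile down the middle of lid and at column 220
for c in(190,205,220): print(c,[(r,np.round(W[r,c,[0,2]]*1000).tolist()) for r in range(148,246,4)])
print("row220",[(c,np.round(W[220,c,[1,2]]*1000).tolist()) for c in range(152,250,4)])
E
```

```text
tin 393 ((0.4369456470012665, -0.2088509351015091), 0.023127295076847076) [ 0.4369 -0.2088  0.0238]
chest ((629.8182373046875, 47.686561584472656), (170.73902893066406, 330.880859375), 89.70697784423828)
[[463.9434 -36.8357]
 [794.8199 -38.5279]
 [795.6931 132.2089]
 [464.8166 133.9011]]
190 [(148, [651.0, 54.0]), (152, [643.0, 56.0]), (156, [639.0, 38.0]), (160, [630.0, 39.0]), (164, [621.0, 41.0]), (168, [613.0, 41.0]), (172, [604.0, 42.0]), (176, [597.0, 38.0]), (180, [588.0, 41.0]), (184, [580.0, 41.0]), (188, [572.0, 40.0]), (192, [563.0, 43.0]), (196, [556.0, 34.0]), (200, [549.0, 20.0]), (204, [542.0, 7.0]), (208, [534.0, 6.0]), (212, [525.0, 9.0]), (216, [517.0, 8.0]), (220, [508.0, 9.0]), (224, [500.0, 7.0]), (228, [491.0, 9.0]), (232, [483.0, 9.0]), (236, [474.0, 50.0]), (240, [466.0, 51.0]), (244, [458.0, 1.0])]
205 [(148, [651.0, 56.0]), (152, [642.0, 58.0]), (156, [639.0, 39.0]), (160, [630.0, 40.0]), (164, [622.0, 38.0]), (168, [614.0, 39.0]), (172, [605.0, 40.0]), (176, [597.0, 40.0]), (180, [588.0, 41.0]), (184, [580.0, 42.0]), (188, [572.0, 42.0]), (192, [563.0, 44.0
[... 656 characters left out ...]
), (216, [517.0, 7.0]), (220, [509.0, 9.0]), (224, [500.0, 9.0]), (228, [492.0, 8.0]), (232, [484.0, 8.0]), (236, [475.0, 7.0]), (240, [466.0, 52.0]), (244, [459.0, 0.0])]
row220 [(152, [157.0, -1.0]), (156, [147.0, 2.0]), (160, [126.0, 49.0]), (164, [125.0, 23.0]), (168, [115.0, 28.0]), (172, [109.0, 21.0]), (176, [99.0, 28.0]), (180, [89.0, 35.0]), (184, [87.0, 8.0]), (188, [78.0, 8.0]), (192, [70.0, 7.0]), (196, [61.0, 10.0]), (200, [53.0, 9.0]), (204, [45.0, 8.0]), (208, [36.0, 9.0]), (212, [28.0, 8.0]), (216, [20.0, 7.0]), (220, [11.0, 9.0]), (224, [3.0, 6.0]), (228, [-6.0, 9.0]), (232, [-14.0, 6.0]), (236, [-26.0, 50.0]), (240, [-34.0, 50.0]), (244, [-39.0, -1.0]), (248, [-47.0, 1.0])]
```

```bash
python3 -m pendant '[[0.085,0,0,0,6.1],[0.085,0,0,0,6.1],[0.085,0,0,0,6.1],[0.085,0,0,0,6.2],[0.085,0.013,-0.035,0.005,0],[0.085,0.013,-0.035,0.005,0],[0.085,0.013,-0.035,0.005,0],[0.085,0.013,-0.035,0.005,0],[0.085,0.013,-0.035,0.005,0],[0.085,0.013,-0.035,0.005,0],[0.085,0.013,-0.035,0.005,0],[0.085,0.013,-0.035,0.005,0]]' 40
```

```text
t: 2.0
eef_pos: [0.384, -0.3328, 0.3648]
tool_rot: [0.0, 1.0, -0.0, 0.0]
contact_force: [0.6, 0.5, 0.1]
gripper_width: 0.993
grasp_force: 0.0
```

```bash
python3 -m pendant '[[0.085,0.013,-0.030,0.025,0],[0.085,0.013,-0.030,0.025,0],[0.085,0.013,-0.030,0.025,0],[0.085,0.013,-0.029,0.025,0],[0.085,0,0,0.010,0],[0.085,0,0,0,0],[0.085,0,0,0,0]]'
python3 - <<'E'
from h import *
im,d=bot.read_camera("side");cv2.imwrite("pics/s1.png",im)
for r in bot.trace("tin","side"):
    v,u=np.nonzero(r["mask"]);p=np.array([world("side",(a,b),d[b,a]) for a,b in zip(u,v) if d[b,a]>0])
    q=p[p[:,2]>.019]; print(round(r["score"],2),r["at"],len(p),np.median(p,0).round(4), cv2.minEnclosingCircle(q[:,:2].astype(np.float32)) if len(q) else None)
print(bot.get_obs()["eef_pos"])
cv2.imwrite("pics/s1c.png",cv2.resize(im[100:300,200:460],None,fx=3,fy=3))
E
```

```text
t: 2.58
eef_pos: [0.4356, -0.216, 0.2546]
tool_rot: [0.0, 1.0, -0.0, -0.001]
contact_force: [0.8, -0.4, 0.4]
gripper_width: 0.998
grasp_force: 0.0
0.97 [328.8, 201.6] 406 [ 0.436  -0.1995  0.022 ] ((0.43747755885124207, -0.20745229721069336), 0.024308454245328903)
0.81 [310.4, 171.2] 421 [ 0.4968 -0.2739  0.0217] ((0.4977588653564453, -0.28139573335647583), 0.02503061294555664)
0.57 [354.0, 235.2] 503 [ 0.3868 -0.12    0.0224] ((0.3881450593471527, -0.12738756835460663), 0.02453158237040043)
[ 0.43573963 -0.21703831  0.25569009]
```

View pics/s1c.png

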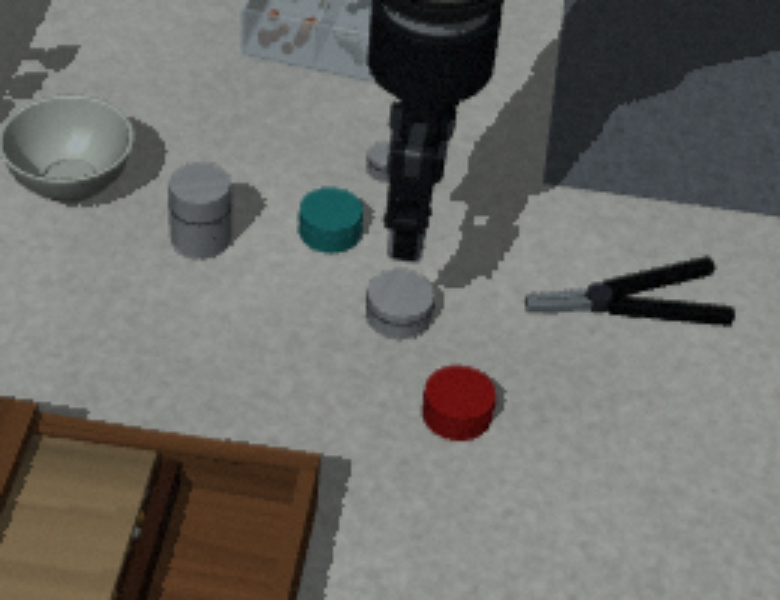

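The picture shows the open gripper above the grey flat tin (crop 400,302), with the red and turquoise tins clear of the finger line. Going down.

```bash
python3 -m pendant '[[0.085,0.001,-0.009,0.01,0],[0.085,0,0,0.025,0],[0.085,0,0,0.025,0],[0.085,0,0,0.015,0],[0.085,0,0,0.005,0],[0.085,0,0,0,0],[0.085,0,0,0,0]]'; python3 -m pendant '[[0.04,0,0,0,0],[0.04,0,0,0,0],[0.04,0,0,0,0],[0.04,0,0,0,0],[0.04,0,0,0,0],[0.04,0,0,0,0],[0.04,0,0,0,0],[0.04,0,0,0,0]]' 30
```

```text
t: 3.27
eef_pos: [0.437, -0.2075, 0.1757]
tool_rot: [0.0, 1.0, -0.001, 0.001]
contact_force: [0.2, 0.4, 0.2]
gripper_width: 0.999
grasp_force: 0.0
t: 3.93
eef_pos: [0.4371, -0.2069, 0.1758]
tool_rot: [0.0, 1.0, -0.001, 0.001]
contact_force: [-1.6, -0.0, 8.9]
gripper_width: 0.523
grasp_force: 29.7
```

```bash
python3 -m pendant '[[0.04,0,0,-0.01,0],[0.04,0,0,-0.02,0],[0.04,0,0,-0.03,0],[0.04,0,0,-0.03,0],[0.04,0.008,-0.025,-0.01,0],[0.04,0.010,-0.033,0,0],[0.04,0.012,-0.038,0,0],[0.04,0.012,-0.038,0,0],[0.04,0.012,-0.038,0,0],[0.04,0.011,-0.034,0,0],[0.04,0.008,-0.025,0,0],[0.04,0.002,-0.007,0,0]]'; python3 -m pendant '[[0.04,0,0,0,0],[0.04,0,0,0,0]]'
python3 - <<'E'
from h import *
im,d=bot.read_camera("side");cv2.imwrite("pics/s2.png",cv2.resize(im[150:400,100:400],None,fx=2.4,fy=2.4))
r=bot.trace("tin","side")[0];print(r["score"],r["at"])
v,u=np.nonzero(r["mask"]);p=np.array([world("side",(a,b),d[b,a]) for a,b in zip(u,v) if d[b,a]>0])
print(np.median(p,0),p.min(0),p.max(0),np.percentile(p[:,2],[2,10,90,98]))
E
```

```text
t: 4.93
eef_pos: [0.5129, 0.0368, 0.2757]
tool_rot: [-0.001, 1.0, 0.003, 0.001]
contact_force: [-0.1, -0.3, -0.8]
gripper_width: 0.521
grasp_force: 31.5
t: 5.1
eef_pos: [0.5116, 0.0309, 0.2749]
tool_rot: [0.0, 1.0, -0.0, -0.0]
contact_force: [0.4, -0.6, -1.2]
gripper_width: 0.525
grasp_force: 31.5
0.7 [311.1, 173.2]
[ 0.49596605 -0.27090232  0.02207142] [ 0.47524332 -0.30356103 -0.00227953] [ 0.51632976 -0.25704881  0.02845266] [0.00231546 0.00735022 0.02433811 0.02530923]
```

View pics/s2.png

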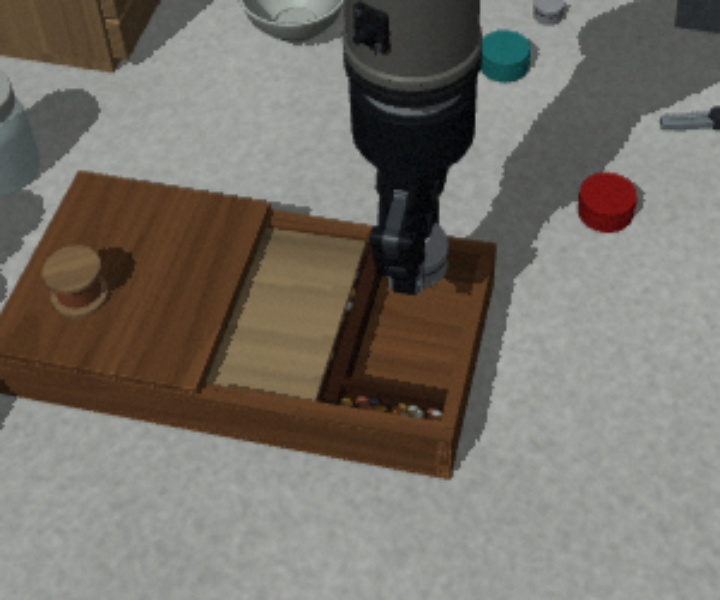

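The tin is held (crop 435,250), above the empty compartment. Lowering.

```bash
python3 -m pendant '[[0.04,0.0005,0,0.02,0],[0.04,0,0,0.025,0],[0.04,0,0,0.02,0],[0.04,0,0,0.010,0],[0.04,0,0,0.006,0],[0.04,0,0,0.003,0],[0.04,0,0,0,0],[0.04,0,0,0,0]]'; python3 -m pendant '[[0.04,0,0,0.002,0],[0.04,0,0,0.001,0],[0.04,0,0,0.001,0],[0.04,0,0,0,0]]'
```

```text
t: 5.87
eef_pos: [0.5129, 0.0311, 0.1914]
tool_rot: [-0.0, 1.0, -0.001, 0.001]
contact_force: [0.6, -0.5, -0.8]
gripper_width: 0.518
grasp_force: 31.5
t: 6.2
eef_pos: [0.5125, 0.0314, 0.1868]
tool_rot: [-0.0, 1.0, -0.0, 0.0]
contact_force: [0.0, 0.0, -0.8]
gripper_width: 0.522
grasp_force: 31.5
```

```bash
python3 -m pendant '[[0.04,0,0,0.001,0],[0.04,0,0,0.001,0],[0.04,0,0,0,0]]';  python3 -m pendant '[[0.04,0,0,0.0007,0],[0.04,0,0,0,0],[0.04,0,0,0,0]]'
```

```text
t: 6.45
eef_pos: [0.5124, 0.0314, 0.1846]
tool_rot: [0.0, 1.0, -0.0, -0.0]
contact_force: [0.6, -1.1, -0.5]
gripper_width: 0.521
grasp_force: 31.5
t: 6.7
eef_pos: [0.5125, 0.0313, 0.184]
tool_rot: [0.0, 1.0, -0.0, -0.0]
contact_force: [-0.4, -0.5, -1.5]
gripper_width: 0.521
grasp_force: 31.5
```

```bash
python3 -m pendant '[[0.04,0,0,0.0007,0],[0.04,0,0,0,0]]';  python3 -m pendant '[[0.04,0,0,0.0007,0],[0.04,0,0,0,0],[0.04,0,0,0,0]]'
```

```text
t: 6.87
eef_pos: [0.5125, 0.0314, 0.1838]
tool_rot: [0.0, 1.0, -0.0, 0.0]
contact_force: [-1.3, 0.0, 6.4]
gripper_width: 0.522
grasp_force: 32.1
t: 7.12
eef_pos: [0.5125, 0.0314, 0.1838]
tool_rot: [0.0, 1.0, -0.0, 0.0]
contact_force: [-4.8, 0.4, 14.2]
gripper_width: 0.525
grasp_force: 32.9
```

Contact with the floor. Releasing.

```bash
python3 -m pendant '[[0.045,0,0,-0.0012,0],[0.052,0,0,0,0],[0.062,0,0,0,0],[0.062,0,0,0,0],[0.062,0,0,0,0],[0.062,0,0,0,0],[0.062,0,0,0,0]]'; python3 -m pendant '[[0.062,0,0,-0.01,0],[0.062,0,0,-0.02,0],[0.062,0,0,-0.03,0],[0.062,0,0,-0.02,0],[0.03,0.03,0,0,0],[0.0,0.03,0,0,0],[0.0,0.025,-0.01,0,0],[0,0,0,0,0],[0,0,0,0,0]]' 20
python3 - <<'E'
from h import *
np.set_printoptions(precision=4,suppress=True)
im,d=bot.read_camera("side");cv2.imwrite("pics/s3.png",cv2.resize(im[150:400,100:400],None,fx=2.4,fy=2.4))
for r in bot.trace("tin","side"):
    v,u=np.nonzero(r["mask"]);p=np.array([world("side",(a,b),d[b,a]) for a,b in zip(u,v) if d[b,a]>0])
    print(round(r["score"],2),r["at"],np.median(p,0),np.percentile(p,[3,97],0).ravel())
r=bot.pinpoint("lid_front","side")[0];print(r["at"],atz("side",r["at"],.041))
print(bot.get_obs()["eef_pos"])
E
```

```text
t: 7.7
eef_pos: [0.5124, 0.0314, 0.1837]
tool_rot: [-0.0, 1.0, -0.0, -0.0]
contact_force: [-0.0, -0.3, -0.9]
gripper_width: 0.723
grasp_force: 0.0
t: 8.45
eef_pos: [0.5982, 0.0419, 0.2643]
tool_rot: [-0.0, 1.0, -0.0, 0.0]
contact_force: [-0.8, -0.6, 0.4]
gripper_width: 0.017
grasp_force: 0.0
0.96 [311.4, 173.9] [ 0.4958 -0.2716  0.0219] [ 0.4758 -0.2985  0.0023  0.5162 -0.2591  0.0257]
0.79 [352.0, 236.8] [ 0.3869 -0.1197  0.0222] [ 0.3667 -0.1464  0.0021  0.4071 -0.1056  0.0259]
0.75 [269.6, 284.7] [0.5106 0.0393 0.0308] [0.4913 0.014  0.0118 0.5313 0.0549 0.0338]
0.41 [130.2, 265.8] [0.7414 0.0811 0.086 ] [0.7261 0.0568 0.0556 0.7638 0.0944 0.0894]
[240.9, 282.1] [0.5629 0.0465 0.041 ]
[0.5963 0.0409 0.2637]
```

View pics/s3.png

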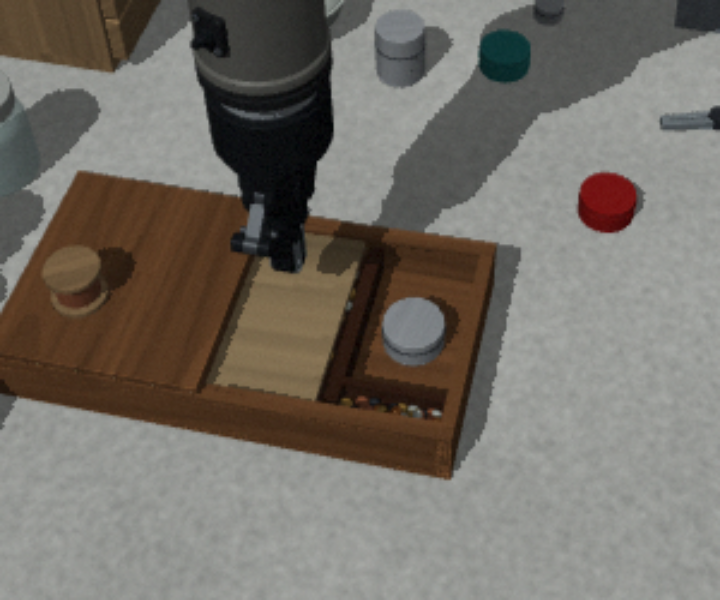

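The tin stands flat in the compartment (crop 413,330) at about (0.511, 0.033). Now pressing on the lid (front edge x≈0.563).

```bash
python3 -m pendant '[[0,-0.002,-0.006,0.015,0],[0,0,0,0.02,0],[0,0,0,0.008,0],[0,0,0,0.002,0],[0,0,0,0,0],[0,0,0,0,0]]'; python3 -m pendant '[[0,0,0,0.0015,0],[0,0,0,0,0]]'
```

```text
t: 9.1
eef_pos: [0.5956, 0.047, 0.2195]
tool_rot: [0.0, 1.0, -0.001, 0.0]
contact_force: [-0.0, 0.1, 0.7]
gripper_width: -0.0
grasp_force: 0.0
t: 9.27
eef_pos: [0.5958, 0.0472, 0.218]
tool_rot: [-0.0, 1.0, -0.001, 0.001]
contact_force: [-0.5, -1.0, -0.9]
gripper_width: -0.0
grasp_force: 0.0
```

```bash
for i in 1; do python3 -m pendant '[[0,0,0,0.001,0],[0,0,0,0,0]]'; python3 -m pendant '[[0,0,0,0.001,0],[0,0,0,0,0]]'; python3 -m pendant '[[0,0,0,0.0007,0],[0,0,0,0,0]]'; done | grep -E "pos|contact"
```

```text
eef_pos: [0.5956, 0.0472, 0.2165]
contact_force: [0.5, 0.2, -0.4]
eef_pos: [0.5955, 0.0473, 0.2152]
contact_force: [0.3, 0.5, -0.2]
eef_pos: [0.5954, 0.0473, 0.2145]
contact_force: [0.5, -0.1, 0.4]
```

```bash
(python3 -m pendant '[[0,0,0,0.0005,0],[0,0,0,0,0]]'; python3 -m pendant '[[0,0,0,0.0005,0],[0,0,0,0,0]]'; python3 -m pendant '[[0,0,0,0.0005,0],[0,0,0,0,0]]') | grep -E "pos|contact"
```

```text
eef_pos: [0.5955, 0.0473, 0.2141]
contact_force: [-0.8, -0.2, 0.4]
eef_pos: [0.5955, 0.0473, 0.2139]
contact_force: [-0.7, -0.6, 4.0]
eef_pos: [0.5956, 0.0473, 0.2138]
contact_force: [-2.2, -0.1, 7.3]
```

```bash
(python3 -m pendant '[[0,0,0,0.0007,0],[0,0,0,0,0]]'; python3 -m pendant '[[0,-0.001,0,0,0],[0,-0.001,0,0,0],[0,-0.001,0,0,0],[0,0,0,0,0]]' ) | grep -E "pos|contact"
```

```text
eef_pos: [0.596, 0.0473, 0.2137]
contact_force: [-1.3, -1.2, 11.0]
eef_pos: [0.5941, 0.0472, 0.2138]
contact_force: [3.3, -0.6, 5.8]
```

```bash
(python3 -m pendant '[[0,0,0,0.0009,0],[0,0,0,0,0]]'; python3 -m pendant '[[0,-0.002,0,0,0],[0,-0.002,0,0,0],[0,0,0,0,0]]' ) | grep -E "pos|contact"
```

```text
eef_pos: [0.5942, 0.0473, 0.2136]
contact_force: [1.5, -1.2, 12.9]
eef_pos: [0.5907, 0.0472, 0.2138]
contact_force: [4.1, -0.8, 10.7]
```

```bash
(python3 -m pendant '[[0,-0.001,0,0.0003,0],[0,-0.003,0,-0.0001,0],[0,-0.003,0,-0.0001,0],[0,-0.003,0,-0.0001,0],[0,0,0,0,0]]' ) | grep -E "pos|contact"
python3 - <<'E'
from h import *
im,d=bot.read_camera("side")
r=bot.pinpoint("lid_front","side")[0];print(r["at"],atz("side",r["at"],.041))
E
```

```text
eef_pos: [0.5809, 0.0472, 0.2142]
contact_force: [3.4, -1.2, 12.8]
[249.6, 284.0] [0.54727768 0.04721341 0.041     ]
```

```bash
(python3 -m pendant '[[0,-0.004,0,-0.0001,0],[0,-0.004,0,-0.00014,0],[0,-0.004,0,-0.00014,0],[0,-0.004,0,-0.00014,0],[0,0,0,0,0]]'; python3 -m pendant '[[0,-0.004,0,-0.0001,0],[0,-0.004,0,-0.00014,0],[0,-0.004,0,-0.00014,0],[0,0,0,0,0]]' ) | grep -E "pos|contact"
python3 - <<'E'
from h import *
im,d=bot.read_camera("side")
r=bot.pinpoint("lid_front","side")[0];print(r["at"],atz("side",r["at"],.042))
E
```

```text
eef_pos: [0.5649, 0.0473, 0.2147]
contact_force: [3.1, -1.0, 15.5]
eef_pos: [0.553, 0.0473, 0.2152]
contact_force: [3.1, -0.7, 16.0]
[263.6, 288.1] [0.52170645 0.05119509 0.042     ]
```

```bash
(python3 -m pendant '[[0,-0.004,0,-0.0002,0],[0,-0.004,0,-0.00016,0],[0,-0.004,0,-0.00016,0],[0,-0.004,0,-0.00016,0],[0,0,0,0,0]]'; python3 -m pendant '[[0,-0.004,0,-0.00015,0],[0,-0.004,0,-0.00015,0],[0,-0.004,0,-0.00015,0],[0,0,0,0,0]]' ) | grep -E "pos|contact"
python3 - <<'E'
from h import *
im,d=bot.read_camera("side")
r=bot.pinpoint("lid_front","side")[0];print(r["at"],atz("side",r["at"],.0435))
E
```

```text
eef_pos: [0.5371, 0.0473, 0.2158]
contact_force: [2.8, -1.4, 17.4]
eef_pos: [0.5252, 0.0473, 0.2163]
contact_force: [2.9, -1.6, 17.7]
[281.5, 289.3] [0.49118226 0.04834298 0.0435    ]
```

```bash
(python3 -m pendant '[[0,-0.003,0,-0.0003,0],[0,-0.003,0,-0.0002,0],[0,-0.003,0,-0.0002,0],[0,-0.003,0,-0.0002,0],[0,0,0,0,0]]'; python3 -m pendant '[[0,-0.001,0,0,0],[0,-0.001,0,-0.0001,0],[0,0,0,0,0]]' ) | grep -E "pos|contact"
python3 - <<'E'
from h import *
im,d=bot.read_camera("side")
r=bot.pinpoint("lid_front","side")[0];print(r["at"],atz("side",r["at"],.0448))
E
```

```text
eef_pos: [0.5131, 0.0474, 0.2168]
contact_force: [4.2, -1.8, 13.9]
eef_pos: [0.5115, 0.0473, 0.2169]
contact_force: [4.8, -1.5, 13.8]Traceback (most recent call last):
  File "<stdin>", line 3, in <module>
IndexError: list index out of range
```

```bash
(python3 -m pendant '[[0,-0.001,0,0,0],[0,0,0,0,0]]';python3 -m pendant '[[0,-0.001,0,0,0],[0,0,0,0,0]]' ) | grep -E "pos|contact"
python3 - <<'E'
from h import *
for c in("side","top"):
    im,d=bot.read_camera(c)
    for r in bot.pinpoint("lid_front",c)[:1]: print(c,r["score"],r["at"],atz(c,r["at"],.0448))
    if c=="side": cv2.imwrite("pics/s4.png",cv2.resize(im[240:360,200:340],None,fx=5,fy=5))
E
```

```text
eef_pos: [0.5106, 0.0474, 0.2169]
contact_force: [5.4, -1.8, 13.3]
eef_pos: [0.5096, 0.0473, 0.217]
contact_force: [4.3, -1.5, 13.4]
side 0.66 [287.2, 290.4] [0.48112256 0.04943006 0.0448    ]
top 0.68 [201.9, 232.5] [0.48118229 0.04229386 0.0448    ]
```

View pics/s4.png

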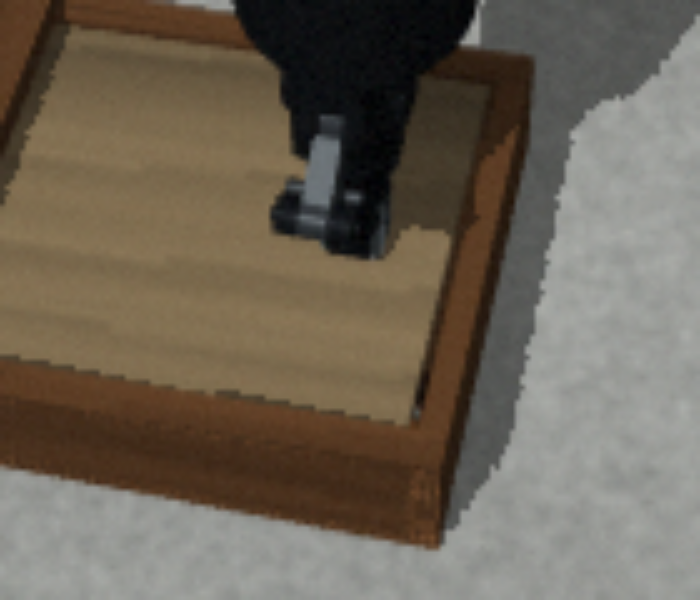

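The lid is nearly home: a narrow dark gap is still visible at the front lip (crop 425,390). I'll keep pulling in 1 mm steps until the force rises against the stop.

```bash
(python3 -m pendant '[[0,-0.001,0,0,0],[0,-0.001,0,-0.0001,0],[0,0,0,0,0]]';python3 -m pendant '[[0,-0.001,0,0,0],[0,0,0,0,0]]';python3 -m pendant '[[0,-0.001,0,0,0],[0,0,0,0,0]]' ) | grep -E "pos|contact"
```

```text
eef_pos: [0.5076, 0.0473, 0.217]
contact_force: [4.7, -1.8, 13.7]
eef_pos: [0.5067, 0.0473, 0.2171]
contact_force: [5.5, -1.1, 13.4]
eef_pos: [0.5057, 0.0474, 0.2171]
contact_force: [4.7, -2.2, 14.8]
```

```bash
(python3 -m pendant '[[0,-0.001,0,-0.0001,0],[0,0,0,0,0]]';python3 -m pendant '[[0,-0.001,0,0,0],[0,0,0,0,0]]';python3 -m pendant '[[0,-0.0007,0,0,0],[0,0,0,0,0]]' ) | grep -E "pos|contact"
```

```text
eef_pos: [0.505, 0.0473, 0.2172]
contact_force: [5.4, -1.3, 12.0]
eef_pos: [0.5043, 0.0474, 0.2172]
contact_force: [7.2, -0.7, 11.9]
eef_pos: [0.5037, 0.0475, 0.2173]
contact_force: [7.5, -1.3, 10.8]
```

The pull rose to 7.5 N, above the 5 N the lid needs, so it is against the stop. Lifting off and checking.

```bash
python3 -m pendant '[[0,0,0,0,0],[0,0,0,-0.001,0],[0,0,0,-0.003,0],[0,0,0,-0.02,0],[0,0,0,-0.04,0],[0,0.03,0,-0.04,0],[0,0.04,0,-0.03,0],[0,0.04,0,-0.03,0],[0,0,0,0,0],[0,0,0,0,0]]'
python3 - <<'E'
from h import *
im,d=bot.read_camera("side")
for r in bot.pinpoint("lid_front","side")[:1]: print(r["score"],r["at"],atz("side",r["at"],.0448))
cv2.imwrite("pics/s5.png",cv2.resize(im[240:360,200:340],None,fx=5,fy=5))
print(bot.get_obs()["t"])
E
```

```text
t: 16.62
eef_pos: [0.5923, 0.0473, 0.3628]
tool_rot: [-0.0, 1.0, -0.001, 0.001]
contact_force: [-0.1, -0.2, -0.7]
gripper_width: -0.001
grasp_force: 0.0
0.84 [291.8, 291.1] [0.47323855 0.04922143 0.0448    ]
16.7167
```

View pics/s5.png

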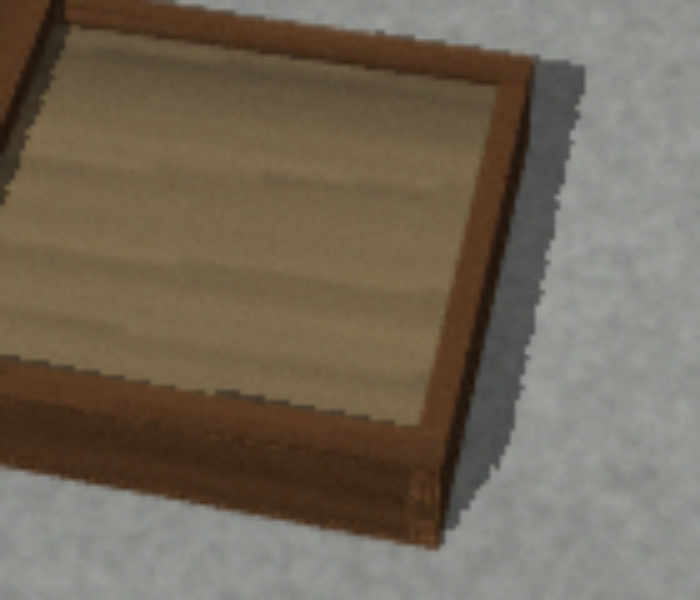

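The lid meets the front wall along its whole edge with no gap (crop 430,420 to 495,90), and its measured front edge is at x≈0.473, which is home.

```bash
python3 -c "from station import bot; print(bot.hand_in())"
```

```text
the job is handed in; nothing more can be done
None
```

The flat tin is standing flat in the front compartment and the lid is drawn home against the front lip; my force readings on the lid stayed under about 18 N, and the job is handed in (no verdict was returned).

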